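# Hang a tray bracket on its slotted stand

## Robot

A 6-joint arm with a two-finger parallel gripper is mounted at the origin on the work surface. World frame = base frame: x ahead of the robot, y to its left, z up, the work surface at z = 0. Lengths are in m, angles in rad, forces in N, time in s.
With the tool pointing down it reaches from about 0.25 to 0.775 m from the base axis. Payload 4 kg.
Tool frame: the origin (TCP) lies at the very end of the fingers, on their centre line; the grasp point (between the pads) lies 19 mm behind it; z points along the fingers, y is the line along which they close (so a half turn about z gives the same grasp; the last joint's range is limited). The gripper opens to 94 mm and grips with 3 to 60 N. Pads are 16 mm wide; open, the fingers measure 119 mm over their backs; the gripper's body (75 mm by 177 mm) begins 78 mm behind the grasp point.
Start: joints at [-1.23, 0.087, 1.371, -0, 1.684, -0.103], TCP at [0.236, -0.497, 0.206] pointing down, gripper open.
Joint ranges: [-3.1, 3.1], [-0.76, 2.03], [0.27, 2.55], [-1.08, 4.22], [0.17, 2.65], [-2.57, 2.57]. Speed limits (rad/s): [2.79, 2.79, 3.14, 3.14, 3.14, 3.14].

## Interface

Orientations are given as [roll, pitch, yaw] about the fixed x, y, z axes, in that order (R = Rz(yaw) Ry(pitch) Rx(roll)).
In Python, from bench import robot gives the robot as it stands. The module is installed in compiled form; this text tells all that it offers.
- The arm moves only by the tool move_arm, never from a script. Its argument "deltas" is one flat list of numbers, 7 for each row, row after row: the turn, a rotation vector about the tool's x, y, z in rad, then the shift along the tool's x, y, z in cm, then the closure, from -1 (fully open) to 1 (shut). A call has 1 to 8 rows; each row is the pose to reach, as a shift and turn from the pose commanded when the call began, along the tool's axes at that moment; what a row does not reach only later rows make up. A row lasts 1/10 s, in which the tool goes at most 50 mm and 8.59 degrees, less where a joint would pass 70% of its speed; a pose out of reach is approached as far as the arm can. A call with a gripper value outside its range is refused whole. The fingers move at their own pace and stop on an object; the grip force is fixed at half the most. Time passes only in rows, so rows that repeat a pose let the fingers close. It gives the time, the measured TCP pose, the force, the opening and the grip force at its end, in the units of the state.
- robot.get_obs(): the state, without advancing time (a new reading comes with each control period).
- robot.snapshot(name): name is "side" or "top" or "wrist"; returns a dict with "image" (384x512x3 uint8, red, green, blue), "depth" (384x512 float32, m along the optical axis (not along the pixel's ray), 0 where there is no reading), "fov_y" (degrees; the focal length in pixels is half the picture's height over the tangent of half this angle, whatever the lens; pixels are square), "cx", "cy" (the principal point, pixels), "origin" and "orientation" of the camera in the world; the wrist camera has in their place "T_tool_cam" (4x4, takes a point from camera to tool coordinates, whose origin is the TCP and whose axes are the flange's). Camera axes: x right, y up, looking along -z (the intrinsics and any distortion apply to the point x, -y, -z); pixel columns grow to the right and rows downward; lengths in m; the calibration is good to about 2 mm. A picture is of the moment at which its call begins: read the wrist's pose just before it.
- robot.close_job(): hands the job in; it is judged then, once.
The state is a dict: "time": time; "joint_positions": joint angles; "qvel": joint speeds; "joint_torque": joint torques, N m; "tool_pos": TCP position; "ee_rot": TCP orientation; "wrist_force": force on the tool from outside, world axes, zero at the start; "wrist_torque": the same for the moment, N m; "width": finger opening in m; "finger_force": force on a finger pad.
Only numpy, scipy, OpenCV 4.12 (cv2) and the standard library are available. Lean on these libraries where they do the work, as an engineer would, in place of code of your own. Each camera call takes 0.05 s, during which the arm holds its last target. There are 200 camera calls.

## Task

Pick up the T-shaped tray bracket, hook its two claws into the slots of the two uprights on the stand, and press it down until it is fully home and the spring catch has snapped out over it. Feel for the slots and press gently, do not force it against the stand; leave the other things on the bench where they are, and let go of the bracket when it is locked.

Things in the scene. Friction and masses are not known exactly. Their poses are not given: they have to be found in the camera images.
- stand: Fixed steel stand, two slotted uprights 163 high at y = -50, +50. Own x points from its front face into the stand (away from the robot, give or take yaw), y along the face, z up; origin on the bench, under the front face plane (x = 0), midway between the uprights. Each is faced with a strip 30 wide, 4 thick (x 0 to 4), open behind. Over 50 N between bracket and stand is forcing it.
- slot_left (a point): NOMINAL centre, in the face plane, of the one slot in the upright at stand y = +50: 10 wide, 30 high, nominally 94 to 124 above the bench. Axes as the stand. Strips and catch are one rigid piece clamped by hand anywhere from 7 below to 7 above nominal; this point does not show it: look, or feel (claws lightly on the face, slide up or down until they drop in). It does not shift under load.
- slot_right (a point): NOMINAL centre of the same slot in the other upright, at stand y = -50. Both slots are always at the same height, off nominal by the same -7 to +7.
- seat (a point): NOMINAL place of the bracket's origin (underside, pads' back plane) when hooked and fully home: stand x = 0, y = 0, 70 above the bench, really 63 to 77 with the strips' clamping. The claws enter with the bracket 17 to 20 above its true seat (nominally 87 to 90); push back until the pads meet the strips, then straight down until the claws stand hard on the slots' lower ends.
- catch (a joint): Spring catch midway between the uprights: steel nose, ramp on top, flat lock below, 4.5 out of the face. 0 = out; 0.003 to 0.0045 m while the bracket's foot rib pushes it in on the way down; back to 0 once the rib is below it. Needs about 8 to 14 N down, felt from 14 to 2 above the true seat; then it snaps out and the claws stop hard.
- bracket: Loose T-shaped steel bracket, 0.2 to 0.4 kg, upright on the bench as it will hang. Own x points to the back (claws), y along the crossbar, z up; origin on the underside, in the pads' back plane, y = 0. Crossbar 120 long (y), 40 high, x -12 to -6; pads x -6 to 0, 18 wide, at y = -50, +50; arm 12 thick, 40 high, x -110 to -12, end lip to z = 50. Catch rib at its foot: 24 wide, x -6 to 0, z 0 to 4.5.
- claw_left (a point): Tip of the claw on the bracket's y = +50 pad, at bracket x = 11, z = 20.5 (middle of its height). Axes as the bracket. Claw 5 wide (y), z 7 to 34: shank z 24 to 34 from the pad, lip hanging behind down to z = 7, 5 free between pad and lip (7 over the lip's last 8).
- claw_right (a point): Tip of the like claw on the bracket's y = -50 pad.
- bracket_grip (a point): Grasp point on the bracket's arm, at bracket x = -55, y = 0, z = 28: on the 12 thick arm, 12 below its top edge. Axes as the bracket; close the fingers along its y.
- bracket_back (a point): Bracket point x = 0, y = 0, z = 20, midway between the pads in their back plane. Axes as the bracket. With the bracket home it lies in the stand's face plane, nominally 90 above the bench (83 to 97).
- bowl: Bystander: steel mixing bowl, 150 across, 65 high; origin at its underside's centre.
- spatula: Bystander: spatula lying flat; origin at its underside's centre.
- cake_ring: Bystander: thin open steel cake ring, 90 across, 50 high; origin at its underside's centre.
- jar: Bystander: lidded jar, 70 across, 100 high; origin at its underside's centre.
- timer: Bystander: white kitchen timer, 70 wide and high, 30 thick; origin at its underside's centre.
- bottle: Bystander: clear bottle, 64 across, 190 high; origin at its underside's centre.
- cup: Bystander: small steel cup, 72 across, 80 high; origin at its underside's centre.
Mind the look-alikes: they are no part of the job. Leave any red look-alike of the bracket alone.

How it is judged:
By the outcome, as a careful person would: the job done as asked, in the order asked, and still so for the second after the job is handed in, with the robot touching nothing.
It also fails if it takes over 72 s, if anything falls off the work surface, if the arm or the gripper's body presses on something with over 40 N, if the wrist force passes 120 N, or if a joint passes its speed limit or range.

## Working session

There is one attempt and no reset: what is moved stays moved. The work goes in short steps, Python scripts to look and compute and a tool call to move; the robot and the scene stay as the last step left them, time stands still between calls to the robot, and variables do not carry over. Pictures are saved under pics/ and viewed, at most 10 in all, crops included, and the job is handed in when it is done.

Besides the shell and the picture viewer there is one more tool, called after "Call:" by a JSON object that holds its "op" and its "data". move_arm: Moves the arm, as the interface text tells. Its arguments: {"type":"object","properties":{"deltas":{"type":"array","items":{"type":"number"}}},"required":["deltas"]}

```bash
mkdir -p pics
cat > h.py <<'E'
import numpy as np, cv2, pickle
from scipy.spatial.transform import Rotation as R
from bench import robot
def snap(n):
    o=robot.get_obs(); s=robot.snapshot(n); s['obs']=o
    if 'T_tool_cam' in s:
        T=np.eye(4);T[:3,:3]=R.from_euler('xyz',o['ee_rot']).as_matrix();T[:3,3]=o['tool_pos'];s['T']=T@np.array(s['T_tool_cam'])
    else:
        T=np.eye(4);q=np.array(s['orientation'],float)
        T[:3,:3]=(R.from_euler('xyz',q).as_matrix() if q.size==3 else R.from_quat(q).as_matrix() if q.size==4 else q.reshape(3,3));T[:3,3]=s['origin'];s['T']=T
    return s
def cloud(s):
    d=s['depth'];f=192/np.tan(np.radians(s['fov_y'])/2)
    v,u=np.mgrid[0:384,0:512]
    p=np.stack([(u-s['cx'])/f*d,-(v-s['cy'])/f*d,-d],-1)
    return p@s['T'][:3,:3].T+s['T'][:3,3]
def save(s,name): cv2.imwrite('pics/'+name,s['image'][...,::-1])
def crop(s,name,u0,v0,u1,v1,k): cv2.imwrite('pics/'+name,cv2.resize(s['image'][v0:v1,u0:u1,::-1],None,fx=k,fy=k,interpolation=cv2.INTER_CUBIC))
E
python3 - <<'E'
from h import *
S={}
for n in('top','side'):
    s=snap(n);S[n]=s;save(s,n+'0.png')
    print(n,{k:v for k,v in s.items() if k not in('image','depth','obs')})
pickle.dump(S,open('S.pkl','wb'));print(robot.get_obs())
E
```

```text
top {'fov_y': 50.81147161943228, 'cx': 255.03886957712757, 'cy': 196.67594139455244, 'origin': array([ 0.35371821, -0.05559348,  1.10235712]), 'orientation': array([ 0.15870808,  0.01891976, -1.5442713 ]), 'T': array([[ 0.02651717,  0.98716424, -0.15749161,  0.35371821],
       [-0.99946932,  0.0231997 , -0.02286589, -0.05559348],
       [-0.01891863,  0.15801437,  0.98725556,  1.10235712],
       [ 0.        ,  0.        ,  0.        ,  1.        ]])}
side {'fov_y': 47.755108453324304, 'cx': 261.4396745934431, 'cy': 190.4008206723438, 'origin': array([ 0.45599686, -1.26871499,  0.88314781]), 'orientation': array([ 0.99060985,  0.0102413 , -0.05661877]), 'T': array([[ 0.99834523,  0.03957224, -0.04172342,  0.45599686],
       [-0.05658556,  0.5468168 , -0.83533793, -1.26871499],
       [-0.01024112,  0.83631658,  0.54815116,  0.88314781],
       [ 0.        ,  0.        ,  0.        ,  1.        ]])}
{'time': 0.1, 'joint_positions': array([-1.23011017e+00,  8.78905108e-02,  1.37208760e+00,  2.05428167e-05,
        1.68357242e+00, -1.03069481e-01]), 'qvel': array([ 0.0003012 , -0.00227948, -0.00286316,  0.0007764 ,  0.00102933,
        0.00065015]), 'joint_torque': array([ 1.62256216e-03, -3.41252446e+01, -3.03302193e+01,  7.19248108e-02,
        3.03449691e-02, -9.87960016e-05]), 'tool_pos': array([ 0.23599005, -0.49626666,  0.20442393]), 'ee_rot': array([-3.13964727e+00, -2.21747993e-04,  4.43757718e-01]), 'wrist_force': array([ 0.23076106, -0.31888399, -0.30320963]), 'wrist_torque': array([0.0078692 , 0.04924127, 0.00712001]), 'finger_force': 0.0, 'width': 0.09394125325583104}
```

View pics/top0.png

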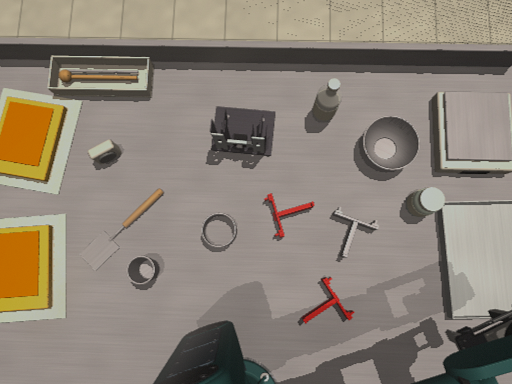

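View pics/side0.png

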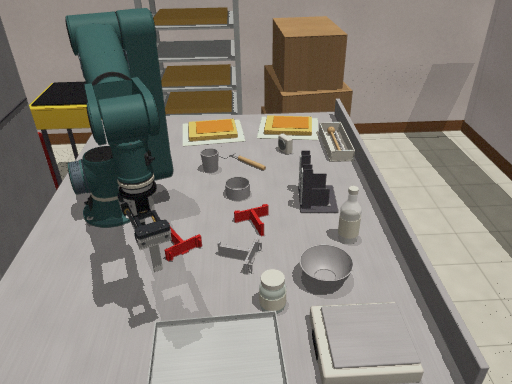

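Top view: three T-shaped parts, a grey one at (355,230) and red ones at (285,214) and (332,302). The steel grey one is the bracket and the red ones are look-alikes. The stand is at (243,132). I'll confirm in an enlarged crop and measure.

Run:
```python
from h import *
S=pickle.load(open('S.pkl','rb'));s=S['top']
a=s['image'][195:270,310:395,::-1];b=s['image'][95:170,200:285,::-1]
cv2.imwrite('pics/c1.png',np.hstack([cv2.resize(x,None,fx=4.6,fy=4.6,interpolation=cv2.INTER_CUBIC) for x in(a,b)]))
P=cloud(s)
# bracket top surface
q=P[195:270,310:395].reshape(-1,3);q=q[(q[:,2]>.025)&(q[:,2]<.06)]
print(len(q),q.min(0),q.max(0),np.percentile(q[:,2],[5,50,95]))
np.save('br.npy',q)
g=P[195:270:3,310:395:3,2]*1000
print('\n'.join(' '.join('%3d'%z for z in r) for r in g))
q=P[95:170,200:285];print('stand')
print('\n'.join(' '.join('%3d'%z for z in r) for r in q[::3,::3,2]*1000))
```

```text
431 [ 0.37077335 -0.35483415  0.02526064] [ 0.51412276 -0.17685029  0.05251942] [0.02820956 0.03883216 0.04558286]
 -3  -1  -4   2   1   2  -2  -1   4   0  -2  -2   0   1  -2  -1  -4  -2   0   0  -2  -3   3  -1  -2   0   2  -1  -1
 -2  -2  -4  -1  -1  -1   2   0   4  -1  -3   0  -2   0   0  -1   0   0   2  -1   0   0   0  -1  -2   0  -1  -1  -1
 -2  47   2   0  -3   0  -2   1   3   0   2   0  -3  -1  -1   0  -4   3   0   0   0   0  -1   0   1  -4   0  -1  -3
 37  48   0   0  -2  -1  -2  -1   3  -2   1   0  -2   0   1   1   3   2   0   0   3  -1   0   1   3  -2   0  -2  -1
 29  -4  -2   0  -1  -1   0   0  -1  -2  36   0  -3   0  -1  -2   0   3   0   2  -2  -1  -3  -2   0   0   0   2   0
  0  -1   2  -1  -1   0   0   2   1  42  31  -1   0 1102  -1   2  -2   3  -2   0  -2   0   0   3   2   0   1   4   1
  0   2   0  -1   0   0   0   0  30  38  37  -4   0  -1   0   1  -1   0   0   0   0   3   0   5   1  -1   0   2  -1
 -1  -2  -1   0  -1  -2   0   2   1   7  26  36  39  -2   1   0   1   0   0   0   0  -1   0   0  -1  -3   1   4   1
  1   0  -1  -3  -1   2   2  -1  -2   0  -1   0  13  28 
[... 4126 characters left out ...]
  0
  0   0   0  -1   0  -4  -1  -2   1  -3   0  -1   2   8   8   9   7   7   5   6  27  31  12   6   0  -5   0   0   1
 -1  -2   0  -1  -3   0   0  -1   4   1  -4   0  -2  -2  -1  -1  -2  -1  -2   0   0   0   1   2   0   1   0  -2  -2
 -1   0  -1   2  -4  -3  -1   0   2  -1  -1  -1   0   0  -2  -1  -3   1   0   2  -1  -1  -4  -1   4  -2   0   0   0
 -3   0   0  -3  -1  -3   0   1   0  -1  -1   1  -3  -1  -2  -2  -2   1  -3  -5  -1   0  -5 1102  -3  -2  -1   0  -1
  1  -2   0   0  -3  -7   1   2  -1  -3  -1  -2   2  -3   0   0   0   0   0   0  -3  -3  -1  -1  -1   2   0   0   2
  0   1   1  -4  -1  -1  -1  -1   0  -2  -1  -4   3   0  -1  -2  -2   0   2   0   0   0   0   0   3   0  -1  -1   0
```

View pics/c1.png

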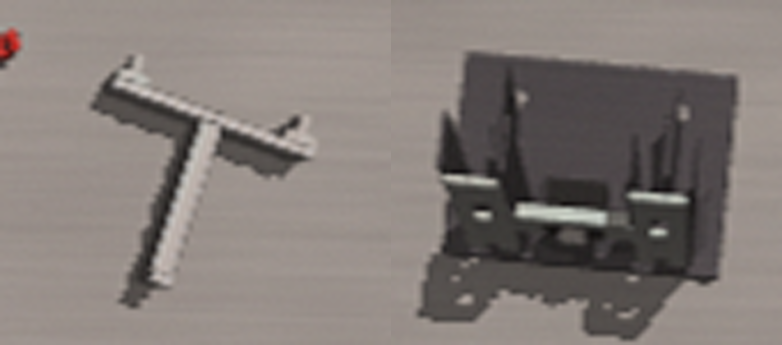

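The crop confirms it: grey T with two claws (crop (135,60) and (305,120)), its arm running to (160,280), and the stand's two slotted strips in the right half with slots at about (483,215) and (657,232). Next, coarse poses.

```bash
cat >> h.py <<'E'
def fitT(q,z=0.04):
    """bracket top-surface points (world) -> x,y,yaw by maximising T-template fit (origin, yaw)"""
    from scipy.optimize import minimize
    q=q[:,:2]
    def sdf(p,x0,x1,y0,y1):
        dx=np.maximum(x0-p[:,0],p[:,0]-x1);dy=np.maximum(y0-p[:,1],p[:,1]-y1)
        return np.hypot(np.maximum(dx,0),np.maximum(dy,0))
    def cost(v):
        c,s=np.cos(v[2]),np.sin(v[2]);d=q-v[:2];p=np.c_[d@[c,s],d@[-s,c]]
        a=np.minimum(sdf(p,-12,-6,-60,60) if 0 else sdf(p,-.012,-.006,-.06,.06),sdf(p,-.11,-.012,-.006,.006))
        for k in(-.05,.05): a=np.minimum(a,np.minimum(sdf(p,-.006,0,k-.009,k+.009),sdf(p,0,.011,k-.0025,k+.0025)))
        return np.minimum(a,.01)
    best=None
    m=np.median(q,0)
    for yaw in np.arange(-np.pi,np.pi,.2):
        for o in(0,.03,.06):
            v0=np.r_[m+o*np.array([np.cos(yaw),np.sin(yaw)]),yaw]
            r=minimize(lambda v:np.sum(cost(v)**2),v0,method='Nelder-Mead',options=dict(xatol=1e-5,fatol=1e-10,initial_simplex=v0+np.array([[0,0,0],[.01,0,0],[0,.01,0],[0,0,.1]])))
            if best is None or r.fun<best.fun: best=r
    return best.x,np.sqrt(best.fun/len(q))
E
python3 - <<'E'
from h import *
q=np.load('br.npy');q=q[(q[:,2]>.034)&(q[:,2]<.055)&(np.hypot(q[:,0]-.43,q[:,1]+.27)<.1)]
print(fitT(q))
v,e=fitT(q);c,s=np.cos(v[2]),np.sin(v[2]);print('grip',v[:2]-.055*np.array([c,s]))
S=pickle.load(open('S.pkl','rb'));s=S['top'];P=cloud(s)
f=192/np.tan(np.radians(s['fov_y'])/2)
# strip front-face points: between z 15..150 in strip regions (px)
for n,(u0,u1) in dict(L=(213,222),R=(254,262)).items():
    w=P[138:152,u0:u1].reshape(-1,3);w=w[(w[:,2]>.03)&(w[:,2]<.135)];print(n,len(w),w.mean(0),w.std(0))
    c=np.c_[w[:,1],w[:,2],np.ones(len(w))];print(np.linalg.lstsq(c,w[:,0],rcond=None)[0])
E
```

```text
(array([ 0.47610092, -0.30172515, -0.33418557]), np.float64(6.0874484679918155e-05))
grip [ 0.42414364 -0.28368516]
L 65 [0.65845212 0.06922765 0.08037669] [0.00321848 0.00542128 0.02738633]
[ 0.1160252  -0.02166921  0.65216167]
R 83 [ 0.65018443 -0.03437582  0.08143964] [0.00088236 0.00615871 0.03022397]
[0.08179596 0.00155907 0.65286927]
```

```bash
cat >> h.py <<'E'
def delta(pos,yaw,o=None):
    o=o or robot.get_obs();A=R.from_euler('xyz',o['ee_rot']);B=R.from_euler('xyz',[np.pi,0,yaw])
    return np.round((A.inv()*B).as_rotvec(),4),np.round(A.inv().apply(np.array(pos)-o['tool_pos'])*100,2)
E
python3 -c "
from h import *
print(delta([.424-.0,-.284,.20],-.334))"
```

```text
(array([-1.900e-03,  5.000e-04,  7.778e-01]), array([ 26.09, -11.1 ,   0.47]))
```

Call:
{"op": "move_arm", "data": {"deltas": [0,0,0.778,26.1,-11.1,0.5,-1,0,0,0.778,26.1,-11.1,0.5,-1,0,0,0.778,26.1,-11.1,0.5,-1,0,0,0.778,26.1,-11.1,0.5,-1,0,0,0.778,26.1,-11.1,0.5,-1,0,0,0.778,26.1,-11.1,0.5,-1,0,0,0.778,26.1,-11.1,0.5,-1,0,0,0.778,26.1,-11.1,0.5,-1]}}

```text
time: 0.9
tool_pos: [0.4247, -0.2833, 0.2]
ee_rot: [3.141, 0.001, -0.33]
wrist_force: [-0.5, 0.6, 0.3]
width: 0.0943
finger_force: 0.0
```

Run:
```python
from h import *
s=snap('wrist');save(s,'w1.png');o=s['obs'];print(o['time'],o['tool_pos'],o['ee_rot'],o['joint_positions'],s['T_tool_cam'],s['fov_y'])
P=cloud(s).reshape(-1,3);q=P[(P[:,2]>.034)&(P[:,2]<.055)&(np.hypot(P[:,0]-.43,P[:,1]+.285)<.1)]
print(len(q),np.median(q,0));v,e=fitT(q[::max(1,len(q)//3000)]);print(v,e);pickle.dump(s,open('w1.pkl','wb'))
for z in(0,.04):
  m=abs(P[:,2]-z)<.006;print(z,m.sum(),np.median(P[m,2]))
```

```text
0.9 [ 0.42467017 -0.28325272  0.19996402] [ 3.14148729e+00  1.08520068e-03 -3.30147994e-01] [-6.98998537e-01  8.77720421e-04  1.47130005e+00 -4.91976732e-04
  1.67038910e+00  1.20189705e+00] [[-1.71330009e-03  9.63981400e-01  2.65964141e-01  7.67466880e-02]
 [ 9.99998414e-01  1.52198883e-03  9.25419666e-04 -3.91925068e-04]
 [ 4.87292894e-04  2.65965305e-01 -9.63982479e-01 -1.79120644e-01]
 [ 0.00000000e+00  0.00000000e+00  0.00000000e+00  1.00000000e+00]] 64.42755532239282
1778 [ 0.45307875 -0.28230222  0.03991601]
[ 0.4759176  -0.29877639 -0.33651574] 1.0429465888753348e-05
0 125459 6.45346569550509e-05
0.04 5228 0.0397968623175842
```

View pics/w1.png

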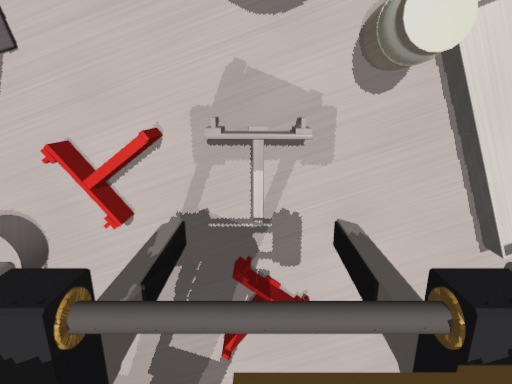

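Wrist view: grey bracket upright at (258,160), claws at (215,125) and (303,125), one red look-alike to the left (100,185) and the other below (265,290). I'll check the finger footprint for clearance.

Run:
```python
from h import *
v=np.array([.4759,-.2988,-.3365]);c,s=np.cos(v[2]),np.sin(v[2])
P=np.vstack([cloud(pickle.load(open('w1.pkl','rb'))).reshape(-1,3),cloud(pickle.load(open('S.pkl','rb'))['top']).reshape(-1,3)])
P=P[(P[:,2]>.008)&(P[:,2]<.08)];d=P[:,:2]-v[:2];b=np.c_[d@[c,s],d@[-s,c],P[:,2]]*1000
m=(abs(b[:,0]+55)<60)&(abs(b[:,1])<75)&(abs(b[:,1])>15)&(b[:,0]<-20)
print(m.sum());print(np.round(b[m][:25]))
g=v[:2]-.055*np.array([c,s]);print(g,delta([*g,.009],v[2]))
w=b[(b[:,0]>-100)&(b[:,0]<-20)&(abs(b[:,1])<12)&(b[:,2]>36)];print('arm y',np.percentile(w[:,1],[1,50,99]), 'x span',np.percentile(b[(abs(b[:,1])<30)&(b[:,2]>30)][:,0],[0,1,99,100]))
```

```text
0
[]
[ 0.42398461 -0.2806398 ] (array([0.0006, 0.001 , 0.0041]), array([-0.1 , -0.37, 19.11]))
arm y [-8.29014471 -0.19784504  5.6367485 ] x span [-291.36846147 -280.99426772  482.54276636  486.92574697]
```

Call:
{"op": "move_arm", "data": {"deltas": [0,0,0.006,-0.1,-0.35,5,-1,0,0,0.006,-0.1,-0.35,10,-1,0,0,0.006,-0.1,-0.35,14,-1,0,0,0.006,-0.1,-0.35,17,-1,0,0,0.006,-0.1,-0.35,18.5,-1,0,0,0.006,-0.1,-0.35,19.1,-1,0,0,0.006,-0.1,-0.35,19.1,-1,0,0,0.006,-0.1,-0.35,19.1,-1]}}

```text
time: 1.75
tool_pos: [0.4247, -0.2822, 0.0107]
ee_rot: [3.141, -0.002, -0.341]
wrist_force: [-0.6, 0.4, 0.3]
width: 0.0942
finger_force: 0.0
```

Call:
{"op": "move_arm", "data": {"deltas": [0,0,0,0,0,0,0,0,0,0,0,0,0,0.5,0,0,0,0,0,0,1,0,0,0,0,0,0,1,0,0,0,0,0,0,1,0,0,0,0,0,0,1,0,0,0,0,0,0,1,0,0,0,0,0,0,1]}}

```text
time: 2.55
tool_pos: [0.4244, -0.2808, 0.0095]
ee_rot: [3.142, 0.0, -0.34]
wrist_force: [-0.1, -0.3, -0.5]
width: 0.0334
finger_force: 0.0
```

Call:
{"op": "move_arm", "data": {"deltas": [0,0,0,0,0,0,1,0,0,0,0,0,0,1,0,0,0,0,0,0,1,0,0,0,0,0,0,1,0,0,0,0,0,0,1,0,0,0,0,0,0,1]}}

```text
time: 3.15
tool_pos: [0.4244, -0.2808, 0.0095]
ee_rot: [3.141, 0.0, -0.34]
wrist_force: [0.0, -1.5, -1.3]
width: 0.0117
finger_force: 30.0
```

Call:
{"op": "move_arm", "data": {"deltas": [0,0,0,0,0,-1,1,0,0,0,0,0,-4,1,0,0,0,0,0,-8,1,0,0,0,0,0,-12,1,0,0,0,0,0,-16,1,0,0,0,0,0,-19,1,0,0,0,0,0,-21,1,0,0,0,0,0,-21,1]}}

```text
time: 3.95
tool_pos: [0.4257, -0.2818, 0.2237]
ee_rot: [3.139, -0.007, -0.34]
wrist_force: [-0.6, 1.2, -1.7]
width: 0.012
finger_force: 30.0
```

```bash
python3 -c "
from h import *
o=robot.get_obs();print(o['wrist_force'],o['wrist_torque'],o['width'],delta([.479,.031,.22],-.08,o))"
```

```text
[-0.55135911  1.16939642 -1.68385681] [0.10978764 0.04044491 0.02789713] 0.011960448920052096 (array([ 0.0036, -0.0068, -0.2601]), array([ -5.41, -31.26,   0.25]))
```

Call:
{"op": "move_arm", "data": {"deltas": [0,0,-0.05,-0.7,-4,0,1,0,0,-0.1,-1.4,-8,0,1,0,0,-0.15,-2.1,-12.5,0,1,0,0,-0.19,-3,-17,0.1,1,0,0,-0.23,-3.7,-21.5,0.2,1,0,0,-0.26,-4.5,-26,0.2,1,0,0,-0.26,-5.1,-29.5,0.2,1,0,0,-0.26,-5.4,-31.3,0.2,1]}}

```text
time: 4.75
tool_pos: [0.4769, 0.0353, 0.2154]
ee_rot: [-3.141, 0.004, -0.077]
wrist_force: [0.0, -0.2, -2.2]
width: 0.0115
finger_force: 30.0
```

Call:
{"op": "move_arm", "data": {"deltas": [0,0.1,0,0,0,0,1,0,0.2,0,0,0,0,1,0,0.3,0,0,0,0,1,0,0.4,0,0,0,0,1,0,0.45,0,0,0,0,1,0,0.45,0,0,0,0,1,0,0.45,0,0,0,0,1]}}

```text
time: 5.45
tool_pos: [0.4771, 0.0324, 0.216]
ee_rot: [3.141, -0.447, -0.08]
wrist_force: [0.1, -0.4, -2.3]
width: 0.0117
finger_force: 30.0
```

Run:
```python
from h import *
s=snap('wrist');save(s,'w2.png');o=s['obs'];print(o['time'],o['tool_pos'],o['ee_rot'],o['joint_positions'],o['wrist_force'],o['width'])
pickle.dump(s,open('w2.pkl','wb'))
```

```text
5.45 [0.47706795 0.03235496 0.2159807 ] [ 3.14143676 -0.44682613 -0.08008192] [-0.03712249 -0.42422232  1.85430683 -0.01962404  1.26510291  1.61544933] [ 0.09247284 -0.41587291 -2.28106424] 0.011736459816207814
```

View pics/w2.png

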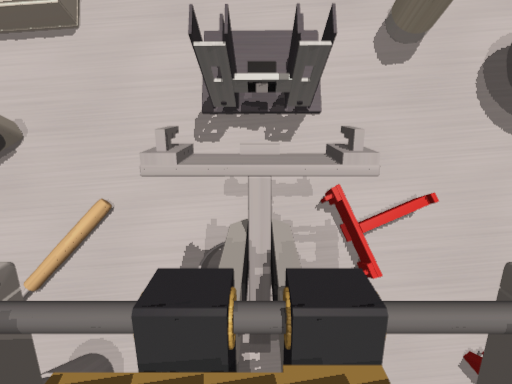

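Wrist view: the bracket is held with its crossbar at (260,160), and the stand is ahead of it with strips at (213,75) and (312,75), slots near (219,78) and (307,78), catch plate at (257,77). I'll enlarge the stand and measure in depth.

Run:
```python
from h import *
s=pickle.load(open('w2.pkl','rb'));P=cloud(s)
crop(s,'c2.png',185,25,345,121,5)
# strips front face fit
pts=[]
for a,b in((205,222),(302,322)):
    w=P[42:108,a:b].reshape(-1,3);pts.append(w)
w=np.vstack(pts);m=(w[:,2]>.03)&(w[:,2]<.145)&(w[:,0]>.6);w=w[m]
for i in range(8):
    A=np.c_[w[:,1],w[:,2],np.ones(len(w))];k=np.linalg.lstsq(A,w[:,0],rcond=None)[0];r=w[:,0]-A@k;w=w[abs(r)<max(.002,2*r.std())]
print(len(w),k,r.std(),'yaw',-np.arctan(k[0]))
# per row z/x along each strip
for v in range(40,112,3):
    print(v,' '.join('%d:%d,%d,%d'%((u,)+tuple(np.round(P[v,u]*1000))) for u in (212,216,219,222,257,302,306,309,312)))
```

```text
1476 [0.07573041 0.00090235 0.65191941] 0.0004340511868653377 yaw -0.07558613563245878
40 212:772,79,7 216:771,73,7 219:719,63,77 222:718,59,78 257:765,13,9 302:710,-38,77 306:759,-59,9 309:760,-64,8 312:760,-68,7
43 212:659,63,153 216:659,59,153 219:659,56,153 222:659,53,153 257:761,13,7 302:653,-22,152 306:652,-25,153 309:651,-28,154 312:651,-31,153
46 212:656,63,153 216:657,59,151 219:657,57,151 222:656,54,152 257:756,14,8 302:650,-22,152 306:650,-26,151 309:650,-29,150 312:649,-31,152
49 212:657,64,148 216:657,60,147 219:657,57,147 222:656,54,148 257:752,14,7 302:651,-23,146 306:650,-26,147 309:649,-29,148 312:649,-32,148
52 212:656,64,144 216:656,60,144 219:656,58,143 222:656,55,143 257:747,14,6 302:650,-23,142 306:650,-27,141 309:650,-30,141 312:649,-33,143
55 212:657,65,138 216:656,61,139 219:657,58,137 222:657,55,137 257:741,15,9 302:650,-24,138 306:651,-28,136 309:650,-31,137 312:649,-34,137
58 212:656,66,134 216:657,62,133 219:656,59,133 222:657,56,132 257:737,15,7 302:650,-24,132 306:649,-28,133 309:650,-32,132 312:650,-35,131
61 212:657,67,128 216:656,63,129 219:656,60,12
[... 1509 characters left out ...]
,57 306:649,-39,59 309:648,-43,59 312:648,-47,58
97 212:658,78,51 216:657,73,52 219:657,70,51 222:657,66,52 257:676,20,7 302:650,-36,49 306:649,-41,50 309:649,-45,50 312:648,-48,50
100 212:657,79,44 216:657,74,44 219:657,71,43 222:657,67,44 257:671,20,8 302:649,-37,42 306:649,-42,42 309:649,-46,41 312:653,-52,32
103 212:663,82,26 216:658,76,33 219:657,72,35 222:655,67,39 257:667,21,8 302:647,-37,37 306:648,-43,35 309:648,-47,34 312:660,-57,7
106 212:668,85,7 216:658,77,26 219:658,73,25 222:658,69,25 257:661,21,9 302:649,-39,24 306:656,-48,9 309:653,-51,14 312:656,-57,7
109 212:664,85,6 216:662,79,7 219:662,75,8 222:662,71,8 257:658,21,7 302:652,-42,8 306:652,-48,7 309:651,-51,9 312:651,-56,8
```

View pics/c2.png

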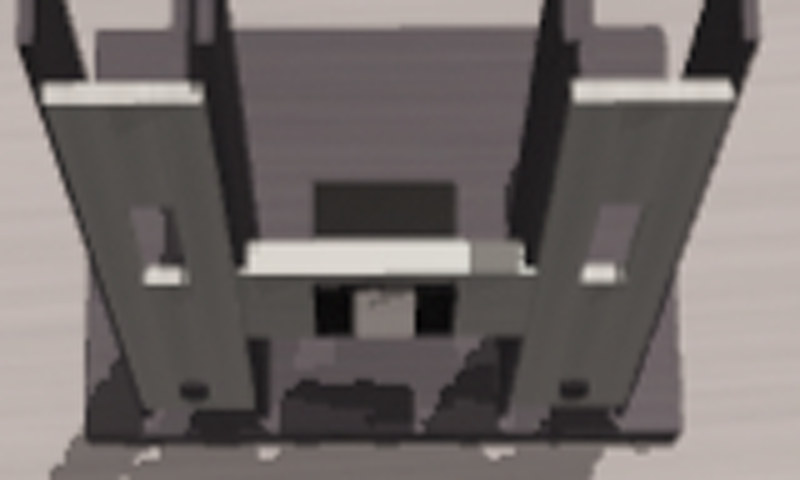

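Slots visible at crop (150,245) and (612,245), catch nose at (385,310). The ledges read z≈88.6 mm, so the clamping offset is about −5.4. Now the exact stand pose, and the bracket's pose in the hand from the same image.

```bash
cat > m.py <<'E'
from h import *
def hand(s):
    T=np.array(s['T_tool_cam']);t=dict(s);t['T']=T;P=cloud(t).reshape(-1,3)
    m=(abs(P[:,2]+.0305)<.004)&(P[:,0]>.015)&(P[:,0]<.09)&(abs(P[:,1])<.08)
    q=P[m].copy();z=q[:,2];q[:,1]*=-1
    print('hand n',len(q),'zmed',np.median(z));k=np.linalg.lstsq(np.c_[q[:,0],q[:,1],np.ones(len(q))],z,rcond=None)[0];print('tilt',k)
    print('y ext',np.percentile(q[(q[:,0]<.05)&(q[:,0]>.04)][:,1],[0,.5,99.5,100]) ,'claw x max',np.percentile(q[:,0],[99,100]))
    for sg in(1,-1):
        c=q[(q[:,0]>.0575)&(q[:,1]*sg>.03)];print('claw',sg,len(c),c.mean(0) if len(c) else 0,c.max(0),c.min(0))
    print(fitT(q[::max(1,len(q)//2500)]))
if __name__=='__main__':
    s=pickle.load(open('w2.pkl','rb'));hand(s)
    P=cloud(s).reshape(-1,3)
    b=P[(abs(P[:,2])<.006)];print('bench z',np.median(b[:,2]), np.median(b[b[:,0]>.7][:,2]))
    yaw=-.0756;c,sn=np.cos(yaw),np.sin(yaw);o=np.array([.6532,.016])
    d=P[:,:2]-o;S=np.c_[d@[c,sn],d@[-sn,c],P[:,2]]*1000
    f=S[(abs(S[:,0])<2.5)&(S[:,2]>15)&(S[:,2]<149)]
    for z0,z1 in((45,60),(60,72),(92,100),(103,115),(125,145)):
        g=f[(f[:,2]>z0)&(f[:,2]<z1)]
        for sg in(1,-1):
            h=g[(g[:,1]*sg>25)&(g[:,1]*sg<75)];yy=np.sort(h[:,1]);gap=np.diff(yy);i=gap.argmax()
            print(z0,sg,len(h),'x %.2f'%np.median(h[:,0]),yy[[0,1,-2,-1]].round(1),'gap',yy[i].round(1),yy[i+1].round(1))
E
python3 m.py
```

```text
hand n 5287 zmed -0.030510221629866413
tilt [ 0.01133878 -0.00028362 -0.03091878]
y ext [-0.05930903 -0.05846494  0.05930889  0.06008218] claw x max [0.05488455 0.05518129]Traceback (most recent call last):
  File "m.py", line 12, in <module>
    s=pickle.load(open('w2.pkl','rb'));hand(s)
                                       ~~~~^^^
  File "m.py", line 9, in hand
    c=q[(q[:,0]>.0575)&(q[:,1]*sg>.03)];print('claw',sg,len(c),c.mean(0) if len(c) else 0,c.max(0),c.min(0))
                                                                                          ~~~~~^^^
    return umr_maximum(a, axis, None, out, keepdims, initial, where)
ValueError: zero-size array to reduction operation maximum which has no identity
```

```bash
sed -i 's/^        c=q\[.*$/        Q=P*[1,-1,1];c=Q[(abs(Q[:,2]+.0245)<.0025)\&(Q[:,0]>.0565)\&(Q[:,0]<.07)\&(abs(Q[:,1]*sg-.05)<.015)];print("claw",sg,len(c),c.mean(0).round(4),c.max(0).round(4),c.min(0).round(4)) if len(c) else 0/' m.py; python3 m.py
```

```text
hand n 5287 zmed -0.030510221629866413
tilt [ 0.01133878 -0.00028362 -0.03091878]
y ext [-0.05930903 -0.05846494  0.05930889  0.06008218] claw x max [0.05488455 0.05518129]
claw 1 222 [ 0.0614  0.0501 -0.0245] [ 0.066   0.0531 -0.0221] [ 0.0565  0.0476 -0.0264]
claw -1 219 [ 0.0613 -0.0492 -0.0245] [ 0.0658 -0.0467 -0.0222] [ 0.0567 -0.0523 -0.0263]
(array([ 0.0550002 ,  0.00043689, -0.00162398]), np.float64(2.340313836193835e-05))
bench z -0.00023447777183299712 -0.0002895091037261599
45 1 139 x -0.13 [34.5 34.7 64.6 64.7] gap 60.8 61.4
45 -1 135 x -0.13 [-64.8 -64.8 -35.3 -35.3] gap -64.3 -63.7
60 1 119 x 0.00 [34.7 34.8 64.4 64.8] gap 61.5 62.3
60 -1 120 x -0.13 [-65.2 -65.1 -35.3 -35.3] gap -42.7 -42.1
92 1 69 x -0.00 [34.7 35.2 64.5 64.7] gap 44.5 54.6
92 -1 74 x -0.00 [-65.4 -65.  -35.3 -35.2] gap -55.0 -45.0
103 1 122 x 0.06 [34.6 34.6 64.6 64.7] gap 44.7 54.6
103 -1 119 x -0.01 [-64.8 -64.6 -35.3 -35.3] gap -55.3 -45.2
125 1 373 x 0.02 [34.6 34.6 64.4 64.6] gap 53.6 54.0
125 -1 371 x 0.05 [-65.4 -65.3 -35.2 -35. ] gap -61.0 -60.6
```

Stand origin is (0.6532, 0.0157) with yaw −0.0756. Slot bottom is z≈88.8, so the seat is about 64.8 and entry about 83.3, which puts the TCP at z≈92.8 mm. Level up and line up in front.

```bash
cat >> h.py <<'E'
YAW=-.0756;O=np.array([.6532,.0157])
def tgt(d,zb,lat=0):
    c,s=np.cos(YAW),np.sin(YAW);return [*(O+np.array([[c,-s],[s,c]])@[-d-.055,-.0004+lat]),zb+.0095]
def whereis(o=None):
    o=o or robot.get_obs();c,s=np.cos(YAW),np.sin(YAW);p=np.array([[c,s],[-s,c]])@(np.array(o['tool_pos'])[:2]-O)
    F=np.r_[np.array([[c,s],[-s,c]])@o['wrist_force'][:2],o['wrist_force'][2]]
    print('t %.2f bracket mm: x %.2f y %.2f z %.2f'%(o['time'],(p[0]+.055)*1e3,(p[1]+.0004)*1e3,(o['tool_pos'][2]-.0095)*1e3),'rot',np.round(np.array(o['ee_rot'])-[0,0,YAW],4),'F',F.round(1),'M',np.round(o['wrist_torque'],2),'w %.4f'%o['width'])
E
python3 -c "
from h import *
whereis();print(delta(tgt(.06,.12),YAW+.0016))"
```

```text
t 5.50 bracket mm: x -121.24 y 3.67 z 207.08 rot [ 3.1415 -0.4476 -0.0046] F [ 0.4  0.3 -1.5] M [0.04 0.45 0.02] w 0.0117
(array([ 0.0015, -0.4476, -0.0062]), array([ 1.75,  0.34, 10.5 ]))
```

Call:
{"op": "move_arm", "data": {"deltas": [0,-0.1,0,0,0,0,1,0,-0.2,0,0,0,0,1,0,-0.3,-0.003,0.4,0.1,2,1,0,-0.4,-0.006,0.8,0.2,5,1,0.001,-0.447,-0.006,1.4,0.3,8,1,0.001,-0.447,-0.006,1.75,0.34,10,1,0.001,-0.447,-0.006,1.75,0.34,10.5,1,0.001,-0.447,-0.006,1.75,0.34,10.5,1]}}

```text
time: 6.3
tool_pos: [0.5389, 0.0239, 0.1291]
ee_rot: [3.141, 0.0, -0.074]
wrist_force: [0.4, 0.2, -2.8]
width: 0.0118
finger_force: 30.0
```

```bash
python3 -c "
from h import *
whereis();print(delta(tgt(.022,.0833),YAW+.0016))"
```

```text
t 6.30 bracket mm: x -59.57 y -0.09 z 119.61 rot [3.1412e+00 1.0000e-04 1.1000e-03] F [ 0.4  0.2 -2.8] M [0.05 0.08 0.01] w 0.0118
(array([ 0.0004,  0.0001, -0.0005]), array([ 3.76, -0.01,  3.63]))
```

Call:
{"op": "move_arm", "data": {"deltas": [0,0,0,1,0,1,1,0,0,0,2,0,2,1,0,0,0,3,0,3,1,0,0,0,3.6,0,3.5,1,0,0,0,3.76,0,3.63,1,0,0,0,3.76,0,3.63,1,0,0,0,3.76,0,3.63,1,0,0,0,3.76,0,3.63,1]}}

```text
time: 7.1
tool_pos: [0.5766, 0.0212, 0.095]
ee_rot: [3.141, -0.004, -0.074]
wrist_force: [0.1, -0.2, -2.3]
width: 0.0119
finger_force: 30.0
```

Run:
```python
from h import *
whereis();print(delta(tgt(0,.0833),YAW+.0016))
s=snap('wrist');save(s,'w3.png');pickle.dump(s,open('w3.pkl','wb'))
from m import hand
hand(s)
```

```text
t 7.10 bracket mm: x -21.78 y 0.08 z 85.47 rot [ 3.1411e+00 -4.0000e-03  1.5000e-03] F [ 0.1 -0.2 -2.3] M [ 0.06  0.06 -0.01] w 0.0119
(array([ 0.0005, -0.004 , -0.0001]), array([2.18, 0.01, 0.23]))
hand n 5732 zmed -0.03031277141894341
tilt [-4.46136214e-03  4.44846445e-05 -3.00594751e-02]
y ext [-0.05926731 -0.0582071   0.0595427   0.06051171] claw x max [0.08889378 0.08994026]
claw 1 222 [ 0.0613  0.0502 -0.0243] [ 0.066   0.0533 -0.022 ] [ 0.0565  0.0475 -0.0259]
claw -1 212 [ 0.0613 -0.0492 -0.0242] [ 0.0658 -0.0466 -0.022 ] [ 0.0566 -0.0522 -0.026 ]
(array([ 0.05499124,  0.00050558, -0.00124681]), np.float64(0.0029059644022089355))
```

View pics/w3.png

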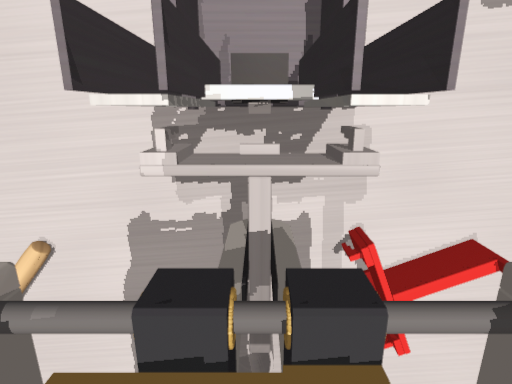

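Wrist view: claws at (160,138) and (357,138) sit symmetrically in front of the strips (130,98) and (395,98), ~10 mm clear. Let it settle, then approach slowly.

Call:
{"op": "move_arm", "data": {"deltas": [0,0,0,0.4,0,0,1,0,0,0,0.7,0,0,1,0,0,0,0.7,0,0,1,0,0,0,0.7,0,0,1]}}

```text
time: 7.55
tool_pos: [0.5836, 0.0206, 0.0943]
ee_rot: [3.141, -0.003, -0.074]
wrist_force: [-0.2, 0.1, -2.4]
width: 0.0119
finger_force: 30.0
```

```bash
python3 -c "
from h import *
whereis();print(delta(tgt(0,.0833),YAW+.0016))"
```

```text
t 7.55 bracket mm: x -14.79 y 0.06 z 84.83 rot [ 3.1412e+00 -2.9000e-03  1.4000e-03] F [-0.2  0.1 -2.4] M [ 0.07  0.04 -0.05] w 0.0119
(array([ 0.0004, -0.0029, -0.0002]), array([1.48, 0.01, 0.16]))
```

Call:
{"op": "move_arm", "data": {"deltas": [0,0,0,0.1,0,0.07,1,0,0,0,0.2,0,0.1,1,0,0,0,0.2,0,0.1,1,0,0,0,0.2,0,0.1,1,0,0,0,0.2,0,0.1,1]}}

```text
time: 8.05
tool_pos: [0.5855, 0.0205, 0.0934]
ee_rot: [3.141, -0.003, -0.074]
wrist_force: [-0.5, -0.5, -1.9]
width: 0.012
finger_force: 30.0
```

```bash
python3 -c "
from h import *
whereis();print(delta(tgt(0,.0833),YAW+.0016))"
```

```text
t 8.05 bracket mm: x -12.91 y 0.06 z 83.87 rot [ 3.1411e+00 -3.0000e-03  1.5000e-03] F [-0.4 -0.5 -1.9] M [ 0.06  0.09 -0.  ] w 0.0120
(array([ 0.0005, -0.003 , -0.0001]), array([1.29, 0.01, 0.06]))
```

Call:
{"op": "move_arm", "data": {"deltas": [0,-0.003,0,0.1,0,0.05,1,0,-0.003,0,0.2,0,0.05,1,0,-0.003,0,0.3,0,0.05,1,0,-0.003,0,0.4,0,0.05,1,0,-0.003,0,0.4,0,0.05,1]}}

```text
time: 8.55
tool_pos: [0.5896, 0.0201, 0.0929]
ee_rot: [3.141, -0.0, -0.074]
wrist_force: [0.0, 0.8, -2.9]
width: 0.0117
finger_force: 30.0
```

```bash
python3 -c "
from h import *
whereis();print(delta(tgt(0,.0833),YAW+.0016))"
```

```text
t 8.55 bracket mm: x -8.71 y 0.02 z 83.37 rot [ 3.1411e+00 -1.0000e-04  1.4000e-03] F [-0.1  0.7 -2.9] M [0.05 0.06 0.06] w 0.0117
(array([ 0.0005, -0.0001, -0.0002]), array([0.87, 0.  , 0.01]))
```

Tips are 2 mm past the face with no force, so they're in the slots. Continue gently.

Call:
{"op": "move_arm", "data": {"deltas": [0,0,0,0.1,0,0,1,0,0,0,0.2,0,0,1,0,0,0,0.3,0,0,1,0,0,0,0.4,0,0,1,0,0,0,0.4,0,0,1]}}

```text
time: 9.05
tool_pos: [0.5936, 0.0199, 0.0929]
ee_rot: [3.141, -0.0, -0.074]
wrist_force: [0.5, 0.2, -3.2]
width: 0.0117
finger_force: 30.0
```

Call:
{"op": "move_arm", "data": {"deltas": [0,0,0,0.1,0,0,1,0,0,0,0.2,0,0,1,0,0,0,0.3,0,0,1,0,0,0,0.3,0,0,1]}}

```text
time: 9.45
tool_pos: [0.5966, 0.0196, 0.0929]
ee_rot: [3.141, -0.0, -0.074]
wrist_force: [-0.0, -0.3, -2.6]
width: 0.0118
finger_force: 30.0
```

```bash
python3 -c "
from h import *
whereis();print(delta(tgt(0,.0833),YAW+.0016))"
```

```text
t 9.45 bracket mm: x -1.73 y 0.05 z 83.40 rot [ 3.1411e+00 -1.0000e-04  1.4000e-03] F [-0.  -0.3 -2.6] M [ 0.03 -0.01  0.01] w 0.0118
(array([ 0.0005, -0.0001, -0.0002]), array([0.17, 0.01, 0.01]))
```

Call:
{"op": "move_arm", "data": {"deltas": [0,0,0,0.08,0,0,1,0,0,0,0.14,0,0,1,0,0,0,0.14,0,0,1]}}

```text
time: 9.75
tool_pos: [0.5979, 0.0196, 0.0929]
ee_rot: [3.141, -0.0, -0.074]
wrist_force: [-0.2, -0.3, -1.7]
width: 0.0118
finger_force: 30.0
```

Call:
{"op": "move_arm", "data": {"deltas": [0,0,0,0.04,0,0,1,0,0,0,0.04,0,0,1]}}

```text
time: 9.95
tool_pos: [0.5983, 0.0196, 0.0929]
ee_rot: [3.141, -0.0, -0.074]
wrist_force: [-0.9, 1.0, -2.7]
width: 0.0116
finger_force: 30.0
```

```bash
python3 -c "
from h import *
whereis()"
```

```text
t 9.95 bracket mm: x -0.05 y 0.09 z 83.36 rot [ 3.1411e+00 -0.0000e+00  1.4000e-03] F [-0.9  0.9 -2.7] M [ 0.02  0.04 -0.04] w 0.0116
```

Call:
{"op": "move_arm", "data": {"deltas": [0,0,0,0.04,0,0,1,0,0,0,0.04,0,0,1]}}

```text
time: 10.15
tool_pos: [0.5986, 0.0195, 0.0929]
ee_rot: [3.141, 0.0, -0.074]
wrist_force: [-0.2, 0.3, -2.2]
width: 0.0116
finger_force: 30.0
```

Call:
{"op": "move_arm", "data": {"deltas": [0,0,0,0.03,0,0,1,0,0,0,0.03,0,0,1]}}

```text
time: 10.35
tool_pos: [0.5986, 0.0195, 0.0929]
ee_rot: [3.141, 0.001, -0.074]
wrist_force: [-1.2, 0.3, -1.4]
width: 0.0116
finger_force: 30.0
```

Pads meet the strips lightly (the x advance stopped). Now straight down.

Call:
{"op": "move_arm", "data": {"deltas": [0,0,0,0,0,0.1,1,0,0,0,0,0,0.2,1,0,0,0,0,0,0.3,1,0,0,0,0,0,0.3,1]}}

```text
time: 10.75
tool_pos: [0.5986, 0.0195, 0.0896]
ee_rot: [3.141, 0.001, -0.074]
wrist_force: [-2.8, -0.5, -1.5]
width: 0.0119
finger_force: 30.0
```

Call:
{"op": "move_arm", "data": {"deltas": [0,0,0,0,0,0.1,1,0,0,0,0,0,0.2,1,0,0,0,0,0,0.2,1]}}

```text
time: 11.05
tool_pos: [0.5986, 0.0195, 0.0879]
ee_rot: [3.141, 0.001, -0.074]
wrist_force: [-3.7, 1.0, -0.6]
width: 0.0116
finger_force: 30.0
```

```bash
python3 -c "
from h import *
whereis()"
```

```text
t 11.05 bracket mm: x 0.28 y 0.10 z 78.37 rot [3.1411e+00 7.0000e-04 1.5000e-03] F [-3.8  0.8 -0.6] M [ 0.09  0.67 -0.05] w 0.0116
```

Call:
{"op": "move_arm", "data": {"deltas": [0,0,0,0,0,0.1,1,0,0,0,0,0,0.2,1,0,0,0,0,0,0.3,1,0,0,0,0,0,0.3,1]}}

```text
time: 11.45
tool_pos: [0.5986, 0.0195, 0.0867]
ee_rot: [3.141, -0.0, -0.074]
wrist_force: [-7.4, 0.8, 5.5]
width: 0.0119
finger_force: 30.0
```

Call:
{"op": "move_arm", "data": {"deltas": [0,0,0,0,0,0.1,1,0,0,0,0,0,0.2,1,0,0,0,0,0,0.3,1,0,0,0,0,0,0.3,1]}}

```text
time: 11.85
tool_pos: [0.5986, 0.0196, 0.0843]
ee_rot: [3.141, -0.0, -0.074]
wrist_force: [-9.1, 0.6, 8.8]
width: 0.012
finger_force: 30.0
```

```bash
python3 -c "
from h import *
whereis()"
```

```text
t 11.85 bracket mm: x 0.28 y 0.13 z 74.79 rot [ 3.1411e+00 -4.0000e-04  1.5000e-03] F [-9.1 -0.1  8.8] M [ 0.1   1.3  -0.04] w 0.0120
```

Call:
{"op": "move_arm", "data": {"deltas": [0,0,0,0,0,0.1,1,0,0,0,0,0,0.2,1,0,0,0,0,0,0.3,1,0,0,0,0,0,0.3,1]}}

```text
time: 12.25
tool_pos: [0.5987, 0.0196, 0.0815]
ee_rot: [3.141, -0.001, -0.074]
wrist_force: [-8.4, 0.8, 9.0]
width: 0.0119
finger_force: 30.0
```

```bash
python3 -c "
from m import *
whereis();hand(snap('wrist'))"
```

```text
t 12.25 bracket mm: x 0.38 y 0.18 z 72.03 rot [ 3.1412e+00 -7.0000e-04  1.6000e-03] F [-8.5  0.2  9. ] M [ 0.06  1.35 -0.05] w 0.0119
hand n 6047 zmed -0.031645059237933065
tilt [ 0.02070745 -0.0010286  -0.03233487]
y ext [-0.05992537 -0.0580713   0.05915452  0.06040936] claw x max [0.0888183 0.0899736]
claw 1 32 [ 0.0589  0.054  -0.0244] [ 0.064   0.065  -0.0224] [ 0.0569  0.0353 -0.027 ]
claw -1 100 [ 0.0635 -0.0634 -0.0245] [ 0.0697 -0.0548 -0.0222] [ 0.0573 -0.065  -0.0269]
(array([ 0.05570125, -0.00569129, -0.02683506]), np.float64(0.004910737809882115))
```

```bash
cat > t.py <<'E'
from h import *
def tilt():
    s=snap('wrist');t=dict(s);t['T']=np.array(s['T_tool_cam']);P=cloud(t).reshape(-1,3)
    for a,b in((.012,.025),(.025,.04),(.043,.049)):
        m=(P[:,0]>a)&(P[:,0]<b)&(abs(P[:,1])<(.005 if b<.042 else .055))&(abs(P[:,2]+.031)<.005);print('x',a,'z %.2f'%(np.median(P[m,2])*1e3),m.sum())
tilt();whereis()
E
python3 t.py
```

```text
x 0.012 z -31.22 451
x 0.025 z -31.70 558
x 0.043 z -31.91 2532
t 12.35 bracket mm: x 0.37 y 0.16 z 72.02 rot [ 3.1411e+00 -7.0000e-04  1.6000e-03] F [-9.3 -0.3  9. ] M [ 0.09  1.33 -0.  ] w 0.0118
```

The bracket has crept about 1 mm and 0.02 rad in the grip. I'll level it slightly and carry on pressing.

Call:
{"op": "move_arm", "data": {"deltas": [0,-0.005,0,0,0,0.1,1,0,-0.01,0,0,0,0.2,1,0,-0.015,0,0,0,0.3,1,0,-0.015,0,0,0,0.3,1]}}

```text
time: 12.75
tool_pos: [0.5989, 0.0196, 0.0784]
ee_rot: [3.141, 0.014, -0.074]
wrist_force: [-8.5, 0.9, 8.3]
width: 0.0116
finger_force: 30.0
```

```bash
python3 t.py
```

```text
x 0.012 z -33.06 453
x 0.025 z -34.31 559
x 0.043 z -34.31 1868
t 12.80 bracket mm: x 0.60 y 0.18 z 68.94 rot [3.1412e+00 1.4000e-02 1.6000e-03] F [-9.1  0.5  8.7] M [ 0.08  1.2  -0.01] w 0.0115
```

The pressing moment pivots the bracket in the grip (tail-down). I'll regrip closer to the crossbar, since the claws already hold it.

Call:
{"op": "move_arm", "data": {"deltas": [0,0,0,0,0,-0.1,0.6,0,0,0,0,0,-0.2,0.4,0,0.007,0,0,0,-0.3,0.3,0,0.014,0,0,0,-0.3,0.3,0,0.014,0,0,0,-0.3,0.3]}}

```text
time: 13.3
tool_pos: [0.599, 0.0195, 0.0788]
ee_rot: [3.141, 0.0, -0.074]
wrist_force: [1.0, -0.0, 0.3]
width: 0.0327
finger_force: 0.0
```

Run:
```python
from h import *
whereis();s=snap('wrist');save(s,'w4.png');P=cloud(s).reshape(-1,3)
c,sn=np.cos(YAW),np.sin(YAW);d=P[:,:2]-O;S=np.c_[d@[c,sn],d@[-sn,c],P[:,2]]*1000
for a,b,w in((-100,-90,4),(-80,-70,4),(-60,-50,4),(-40,-30,4),(-25,-15,4),(-12,-7,57)):
    m=(S[:,0]>a)&(S[:,0]<b)&(abs(S[:,1])<w)&(S[:,2]>95)&(S[:,2]<125);print(a,m.sum(),np.median(S[m,2]),np.median(S[m,1]))
s=snap('side');save(s,'s4.png');pickle.dump(s,open('s4.pkl','wb'))
```

```text
t 13.30 bracket mm: x 0.69 y 0.08 z 69.30 rot [3.1412e+00 5.0000e-04 1.4000e-03] F [1.  0.  0.3] M [ 0.01  0.02 -0.05] w 0.0327
-100 0 nan nan
-80 133 96.0901806936805 -0.009273498262520987
-60 212 101.0315726790038 0.006017651523936051
-40 238 106.17640170128246 0.02461073645522171
-25 294 110.19702322787992 0.03381872184471454
-12 1139 107.79987242188501 -2.688123190994901
  return _methods._mean(a, axis=axis, dtype=dtype,
  ret = ret.dtype.type(ret / rcount)
```

View pics/w4.png

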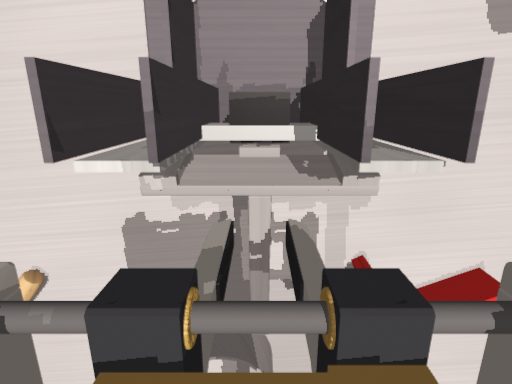

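Released, the bracket stays hooked but droops about 0.25 rad tail-down. Crossbar at (260,185), strips at (110,165) and (405,165). I'll get its exact pose so I can regrip pitched to match and then level it.

```bash
cat > b.py <<'E'
from h import *
def pose(name=None):
    s=snap('wrist');P=cloud(s).reshape(-1,3)
    if name: save(s,name)
    c,sn=np.cos(YAW),np.sin(YAW);d=P[:,:2]-O;S=np.c_[d@[c,sn],d@[-sn,c],P[:,2]]*1000
    m=(S[:,0]>-75)&(S[:,0]<-28)&(abs(S[:,1])<4)&(S[:,2]>85)&(S[:,2]<125);w=S[m]
    for i in range(4):
        k=np.polyfit(w[:,0],w[:,2],1);r=w[:,2]-np.polyval(k,w[:,0]);w=w[abs(r)<1.5]
    a=np.arctan(k[0]);ca,sa=np.cos(a),np.sin(a)
    B=np.c_[S[:,0]*ca+S[:,2]*sa,S[:,1],-S[:,0]*sa+S[:,2]*ca]
    ztop=np.median(-w[:,0]*sa+w[:,2]*ca)
    m=(abs(B[:,2]-ztop)<1.3)&(abs(B[:,1])>15)&(abs(B[:,1])<38)
    x=B[m,0];xf=np.percentile(x[(x<np.median(x)+6)&(x>np.median(x)-6)],[2,50,98])
    bx=xf[1]+9;bz=ztop-40
    org=np.array([bx*ca-bz*sa,bx*sa+bz*ca]);print('slope %.4f ztop %.2f xbar'%(a,ztop),xf,'origin xz',org.round(2));whereis(s['obs']);return a,org
if __name__=='__main__':
    a,org=pose()
    u=np.array([np.cos(a),np.sin(a)]);n=np.array([-np.sin(a),np.cos(a)])
    for gx in(-25,-28): 
        tcp=org+gx*u+9*n;print('TCP for',gx,tcp.round(2),'now x',whereis())
E
python3 b.py
```

```text
slope 0.2587 ztop 111.74 xbar [ 7.83434989 10.98047284 13.74797616] origin xz [ 0.97 74.47]
t 13.40 bracket mm: x 0.64 y 0.09 z 69.23 rot [3.1412e+00 9.0000e-04 1.4000e-03] F [ 0.6 -0.  -0.4] M [0.05 0.04 0.05] w 0.0328
t 13.45 bracket mm: x 0.66 y 0.05 z 69.23 rot [3.1411e+00 1.0000e-03 1.4000e-03] F [0.1 0.  0.1] M [ 0.03  0.04 -0.05] w 0.0332
TCP for -25 [-25.5   76.77] now x None
t 13.45 bracket mm: x 0.66 y 0.05 z 69.23 rot [3.1411e+00 1.0000e-03 1.4000e-03] F [0.1 0.  0.1] M [ 0.03  0.04 -0.05] w 0.0332
TCP for -28 [-28.41  76.  ] now x None
```

Call:
{"op": "move_arm", "data": {"deltas": [0,0.08,0,0.5,0,0.05,0.3,0,0.16,0,1,0,0.1,0.3,0,0.22,0,1.6,0,0.15,0.3,0,0.259,0,2.2,0,0.2,0.3,0,0.259,0,2.7,0,0.22,0.3,0,0.259,0,2.8,0,0.22,0.3,0,0.259,0,2.8,0,0.22,0.3]}}

```text
time: 14.15
tool_pos: [0.6276, 0.0173, 0.0769]
ee_rot: [3.141, -0.258, -0.074]
wrist_force: [0.2, 0.8, 0.5]
width: 0.0325
finger_force: 0.0
```

```bash
python3 b.py; ls
```

```text
slope 0.2600 ztop 111.75 xbar [ 7.93061576 10.98033729 13.65777025] origin xz [ 0.86 74.47]
t 14.15 bracket mm: x 29.30 y 0.06 z 67.37 rot [ 3.1411e+00 -2.5790e-01  1.5000e-03] F [0.2 0.8 0.5] M [0.05 0.12 0.01] w 0.0325
t 14.20 bracket mm: x 29.22 y 0.04 z 67.28 rot [ 3.1411e+00 -2.5790e-01  1.4000e-03] F [-0.2 -0.6  0.6] M [ 0.08  0.06 -0.01] w 0.0330
TCP for -25 [-25.61  76.74] now x None
t 14.20 bracket mm: x 29.22 y 0.04 z 67.28 rot [ 3.1411e+00 -2.5790e-01  1.4000e-03] F [-0.2 -0.6  0.6] M [ 0.08  0.06 -0.01] w 0.0330
TCP for -28 [-28.51  75.97] now x None
S.pkl
b.py
br.npy
h.py
m.py
pics
s4.pkl
t.py
w1.pkl
w2.pkl
w3.pkl
```

Call:
{"op": "move_arm", "data": {"deltas": [0,0,0,0,0,0,1,0,0,0,0,0,0,1,0,0,0,0,0,0,1,0,0,0,0,0,0,1,0,0,0,0,0,0,1,0,0,0,0,0,0,1]}}

```text
time: 14.8
tool_pos: [0.627, 0.0174, 0.0767]
ee_rot: [3.141, -0.258, -0.074]
wrist_force: [0.8, -1.0, -0.4]
width: 0.0116
finger_force: 30.0
```

```bash
python3 b.py|head -2
```

```text
slope 0.2614 ztop 111.79 xbar [ 7.96882401 11.04725926 13.81914294] origin xz [ 0.81 74.53]
t 14.80 bracket mm: x 28.70 y 0.13 z 67.19 rot [ 3.1412e+00 -2.5820e-01  1.5000e-03] F [ 0.8 -0.9 -0.4] M [0.05 0.08 0.05] w 0.0116
```

Call:
{"op": "move_arm", "data": {"deltas": [0,-0.05,0,0.06,0,-0.17,1,0,-0.1,0,0.12,0,-0.34,1,0,-0.15,0,0.18,0,-0.51,1,0,-0.15,0,0.18,0,-0.51,1]}}

```text
time: 15.25
tool_pos: [0.627, 0.0174, 0.0814]
ee_rot: [3.141, -0.105, -0.074]
wrist_force: [-4.3, -0.1, 2.8]
width: 0.0118
finger_force: 30.0
```

```bash
python3 b.py|head -2
```

```text
slope 0.1056 ztop 114.61 xbar [-4.03639014 -1.00911731  1.73930732] origin xz [ 0.08 75.04]
t 15.25 bracket mm: x 28.70 y 0.13 z 71.93 rot [ 3.1412e+00 -1.0450e-01  1.4000e-03] F [-4.2 -0.5  2.8] M [ 0.12  0.73 -0.  ] w 0.0118
```

Call:
{"op": "move_arm", "data": {"deltas": [0,-0.04,0,0.02,0,-0.2,1,0,-0.08,0,0.05,0,-0.4,1,0,-0.105,0,0.08,0,-0.5,1,0,-0.105,0,0.08,0,-0.5,1]}}

```text
time: 15.7
tool_pos: [0.6275, 0.0173, 0.0863]
ee_rot: [3.141, -0.003, -0.074]
wrist_force: [-1.1, 0.7, -1.8]
width: 0.0118
finger_force: 30.0
```

```bash
python3 b.py|head -2
```

```text
slope -0.0000 ztop 117.01 xbar [-12.34376819  -9.32235556  -6.53008999] origin xz [-0.32 77.01]
t 15.70 bracket mm: x 29.22 y 0.07 z 76.81 rot [ 3.141e+00 -2.600e-03  1.400e-03] F [-1.2  0.6 -1.8] M [0.01 0.27 0.03] w 0.0118
```

Level again, held near the crossbar. Press down.

Call:
{"op": "move_arm", "data": {"deltas": [0,-0.005,0,0.03,0,0.1,1,0,-0.01,0,0.03,0,0.2,1,0,-0.01,0,0.03,0,0.3,1,0,-0.01,0,0.03,0,0.4,1,0,-0.01,0,0.03,0,0.4,1]}}

```text
time: 16.25
tool_pos: [0.6277, 0.0174, 0.0842]
ee_rot: [3.141, 0.007, -0.074]
wrist_force: [-4.2, -0.2, 4.5]
width: 0.0117
finger_force: 30.0
```

```bash
python3 b.py|head -2
```

```text
slope -0.0045 ztop 114.88 xbar [-12.35580947  -9.28087415  -6.49374111] origin xz [6.000e-02 7.488e+01]
t 16.25 bracket mm: x 29.45 y 0.18 z 74.66 rot [3.1411e+00 6.5000e-03 1.5000e-03] F [-4.1 -0.5  4.5] M [ 0.11  0.72 -0.04] w 0.0117
```

Call:
{"op": "move_arm", "data": {"deltas": [0,0,0,0,0,0.1,1,0,0,0,0,0,0.2,1,0,0,0,0,0,0.3,1,0,0,0,0,0,0.3,1]}}

```text
time: 16.7
tool_pos: [0.6276, 0.0175, 0.0813]
ee_rot: [3.141, 0.007, -0.074]
wrist_force: [-5.8, 0.8, 6.9]
width: 0.0118
finger_force: 30.0
```

```bash
python3 b.py|head -2
```

```text
slope -0.0041 ztop 112.08 xbar [-12.35385729  -9.41014942  -6.63003702] origin xz [-0.12 72.08]
t 16.70 bracket mm: x 29.30 y 0.21 z 71.81 rot [3.1412e+00 6.8000e-03 1.5000e-03] F [-5.9  0.4  6.9] M [ 0.14  0.85 -0.06] w 0.0118
```

No slip now. Continue.

Call:
{"op": "move_arm", "data": {"deltas": [0,0,0,0,0,0.1,1,0,0,0,0,0,0.2,1,0,0,0,0,0,0.3,1,0,0,0,0,0,0.3,1]}}

```text
time: 17.15
tool_pos: [0.6272, 0.0174, 0.0752]
ee_rot: [3.141, 0.009, -0.074]
wrist_force: [-0.8, 0.4, -3.7]
width: 0.0116
finger_force: 30.0
```

```bash
python3 b.py|head -2
```

```text
slope -0.0046 ztop 105.91 xbar [-12.71110124  -9.66380042  -6.94645007] origin xz [-0.36 65.92]
t 17.15 bracket mm: x 28.99 y 0.13 z 65.67 rot [3.1412e+00 9.1000e-03 1.4000e-03] F [-0.8  0.3 -3.7] M [0.13 0.3  0.01] w 0.0116
```

Snapped through (force dropped). Press on to the hard stop.

Call:
{"op": "move_arm", "data": {"deltas": [0,0,0,0.02,0,0.06,1,0,0,0,0.03,0,0.12,1,0,0,0,0.03,0,0.12,1]}}

```text
time: 17.5
tool_pos: [0.6281, 0.0173, 0.0751]
ee_rot: [3.141, 0.008, -0.074]
wrist_force: [-1.9, 1.1, -6.4]
width: 0.0121
finger_force: 30.0
```

Call:
{"op": "move_arm", "data": {"deltas": [0,0,0,0,0,0.06,1,0,0,0,0,0,0.1,1,0,0,0,0,0,0.1,1]}}

```text
time: 17.8
tool_pos: [0.6281, 0.0173, 0.075]
ee_rot: [3.141, 0.007, -0.074]
wrist_force: [-2.0, -1.1, -4.7]
width: 0.0115
finger_force: 30.0
```

```bash
python3 b.py|head -2
```

```text
slope -0.0025 ztop 105.76 xbar [-11.61920014  -8.60921949  -5.79266667] origin xz [ 0.56 65.76]
t 17.80 bracket mm: x 29.90 y 0.10 z 65.48 rot [3.1411e+00 7.0000e-03 1.4000e-03] F [-1.9 -1.2 -4.7] M [ 0.12  0.39 -0.04] w 0.0115
```

Call:
{"op": "move_arm", "data": {"deltas": [0,0,0,0,0,0.1,1,0,0,0,0,0,0.2,1,0,0,0,0,0,0.2,1]}}

```text
time: 18.15
tool_pos: [0.6282, 0.0173, 0.0742]
ee_rot: [3.141, 0.006, -0.074]
wrist_force: [-6.1, 0.7, 1.4]
width: 0.0117
finger_force: 30.0
```

Call:
{"op": "move_arm", "data": {"deltas": [0,0,0,0,0,0.1,1,0,0,0,0,0,0.2,1,0,0,0,0,0,0.2,1]}}

```text
time: 18.45
tool_pos: [0.6283, 0.0173, 0.074]
ee_rot: [3.141, 0.005, -0.074]
wrist_force: [-8.2, -0.4, 7.2]
width: 0.0119
finger_force: 30.0
```

```bash
python3 b.py|head -2
```

```text
slope -0.0053 ztop 104.62 xbar [-11.78260403  -8.77811501  -6.09142674] origin xz [ 0.57 64.61]
t 18.45 bracket mm: x 30.03 y 0.13 z 64.52 rot [3.141e+00 5.200e-03 1.500e-03] F [-8.2 -1.   7.2] M [ 0.12  1.19 -0.03] w 0.0119
```

Call:
{"op": "move_arm", "data": {"deltas": [0,0,0,-0.03,0,0.1,1,0,0,0,-0.03,0,0.2,1,0,0,0,-0.03,0,0.2,1]}}

```text
time: 18.8
tool_pos: [0.6284, 0.0173, 0.0739]
ee_rot: [3.141, 0.004, -0.074]
wrist_force: [-10.2, 0.4, 13.4]
width: 0.0121
finger_force: 30.0
```

Call:
{"op": "move_arm", "data": {"deltas": [0,0,0,0,0,0.1,1,0,0,0,0,0,0.2,1,0,0,0,0,0,0.2,1]}}

```text
time: 19.1
tool_pos: [0.6284, 0.0173, 0.0737]
ee_rot: [3.141, 0.003, -0.074]
wrist_force: [-13.3, 0.0, 18.9]
width: 0.0123
finger_force: 30.0
```

```bash
python3 b.py|head -2
```

```text
slope 0.0061 ztop 104.86 xbar [-10.48862925  -7.61906955  -4.99422677] origin xz [ 0.98 64.87]
t 19.10 bracket mm: x 30.20 y 0.11 z 64.22 rot [3.1409e+00 2.7000e-03 1.5000e-03] F [-13.2  -1.   18.9] M [ 0.15  2.03 -0.02] w 0.0123
```

Hard stop: about 21 N with no further motion, z≈64.7 as predicted. Relieve the load, release and withdraw upward.

Call:
{"op": "move_arm", "data": {"deltas": [0,0,0,-0.02,0,-0.2,1,0,0,0,-0.04,0,-0.4,1,0,0,0,-0.04,0,-0.4,0.8,0,0,0,-0.04,0,-0.4,0.5,0,0,0,-0.04,0,-0.4,0.3,0,0,0,-0.04,0,-0.4,0.3,0,0,0,-0.04,0,-0.4,0.3]}}

```text
time: 19.85
tool_pos: [0.6277, 0.0173, 0.0706]
ee_rot: [3.141, 0.007, -0.074]
wrist_force: [0.5, -0.0, 0.0]
width: 0.0326
finger_force: 0.0
```

```bash
python3 b.py|head -2
```

```text
slope 0.0549 ztop 104.82 xbar [-7.78130124 -4.57768696 -1.81424061] origin xz [ 0.86 64.97]
t 19.85 bracket mm: x 29.48 y 0.07 z 61.08 rot [3.1411e+00 6.7000e-03 1.4000e-03] F [0.5 0.  0. ] M [ 0.04 -0.    0.02] w 0.0326
```

Call:
{"op": "move_arm", "data": {"deltas": [0,0,0,0,0,-2,0.3,0,0,0,0,0,-5,0.3,0,0,0,-1,0,-8,0.3,0,0,0,-4,0,-11,0.3,0,0,0,-8,0,-13,0.3,0,0,0,-12,0,-13,0.3,0,0,0,-15,0,-13,0.3,0,0,0,-15,0,-13,0.3]}}

```text
time: 20.7
tool_pos: [0.4763, 0.0289, 0.2027]
ee_rot: [3.141, 0.006, -0.074]
wrist_force: [-0.1, 0.6, 0.2]
width: 0.033
finger_force: 0.0
```

Call:
{"op": "move_arm", "data": {"deltas": [0,0.14,0,0,0,0,0.3,0,0.28,0,0,0,0,0.3,0,0.42,0,0,0,0,0.3,0,0.5,0,0,0,0,0.3,0,0.5,0,0,0,0,0.3,0,0.5,0,0,0,0,0.3]}}

```text
time: 21.3
tool_pos: [0.4792, 0.0284, 0.2025]
ee_rot: [3.141, -0.493, -0.074]
wrist_force: [0.1, 0.5, 0.5]
width: 0.0329
finger_force: 0.0
```

Run:
```python
from h import *
whereis();s=snap('wrist');save(s,'w5.png');pickle.dump(s,open('w5.pkl','wb'));P=cloud(s).reshape(-1,3)
c,sn=np.cos(YAW),np.sin(YAW);d=P[:,:2]-O;S=np.c_[d@[c,sn],d@[-sn,c],P[:,2]]*1000
m=(S[:,0]>-105)&(S[:,0]<-16)&(abs(S[:,1])<4)&(S[:,2]>95)&(S[:,2]<108);print('arm',m.sum(),np.polyfit(S[m,0],S[m,2],1))
for n,y in(('L',50),('R',-50)):
  m=(abs(S[:,1]-y)<2)&(S[:,0]>-14)&(S[:,0]<14)&(S[:,2]>80);q=S[m];q=q[q[:,0].argsort()];print(n,q[::max(1,len(q)//25)].round(1)[:,[0,2]].tolist())
m=(abs(S[:,1])<11)&(S[:,0]>-16)&(S[:,0]<12)&(S[:,2]>50);q=S[m];q=q[q[:,0].argsort()];print('mid',q[::max(1,len(q)//40)].round(1)[:,[0,2]].tolist())
f=snap('side');crop(f,'s5.png',255,140,375,230,5)
```

```text
t 21.30 bracket mm: x -119.48 y -0.07 z 192.95 rot [ 3.141e+00 -4.928e-01  1.700e-03] F [0.  0.5 0.5] M [ 0.01  0.15 -0.01] w 0.0329
arm 639 [5.23612821e-02 1.04679400e+02]
L [[-14.0, 101.4], [-13.8, 93.0], [-13.5, 102.7], [-13.3, 90.1], [-12.9, 85.1], [-12.2, 81.8], [-10.1, 104.8], [-7.8, 105.0], [-4.9, 104.1], [-2.7, 104.4], [-0.6, 143.9], [-0.4, 145.1], [-0.3, 128.3], [-0.2, 123.4], [-0.1, 151.6], [-0.0, 150.1], [0.1, 126.3], [0.3, 135.4], [0.3, 151.1], [0.4, 125.7], [0.6, 130.3], [0.8, 153.1], [1.9, 99.2], [3.1, 99.2], [4.7, 98.7], [6.4, 99.8]]
R [[-14.0, 101.4], [-13.7, 98.9], [-13.4, 94.4], [-13.2, 104.0], [-13.0, 80.8], [-12.7, 99.2], [-10.8, 104.0], [-8.6, 104.2], [-5.7, 103.5], [-3.0, 104.9], [-1.0, 135.5], [-0.4, 140.7], [-0.2, 128.2], [-0.2, 129.7], [-0.1, 147.4], [-0.0, 143.1], [0.1, 148.6], [0.1, 119.5], [0.2, 149.8], [0.3, 127.5], [0.4, 130.5], [0.5, 135.0], [0.7, 143.6], [1.1, 152.7], [2.0, 99.0], [3.2, 99.0], [5.4, 97.5], [8.0, 99.2]]
mid [[-15.7, 104.2], [-14.9, 102.9], [-14.2, 103.7], [-14.0, 97.5], [-13.9, 95.2], [-13.7, 92.8], [-13.6, 102.8], [-13.5, 90.5], [-13.4, 96.4], [-13.3, 83.6], [-13.2, 89.9], [-13.1, 103.9], [-13.0, 87.4], [-12.9, 80.6], [-12.8, 87.0], [-12.6, 101.2], [-12.5, 70.9], [-12.4, 72.9], [-12.2, 74.9], [-12.0, 65.2], [-11.7, 71.8], [-11.5, 103.3], [-10.9, 104.2], [-10.5, 103.5], [-9.8, 104.3], [-9.5, 103.8], [-8.7, 104.4], [-8.3, 103.8], [4.1, 86.0], [4.5, 85.4], [5.1, 86.5], [5.6, 85.7], [6.1, 84.8], [6.8, 85.8], [7.4, 86.7], [8.1, 85.8], [8.3, 85.4], [9.3, 85.9], [9.7, 85.3], [10.3, 86.3], [10.7, 85.6], [11.6, 86.3]]
```

View pics/w5.png

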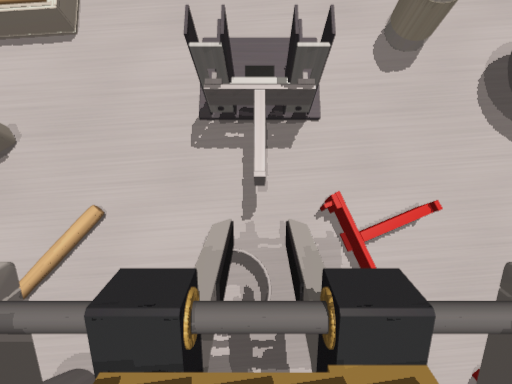

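View pics/s5.png

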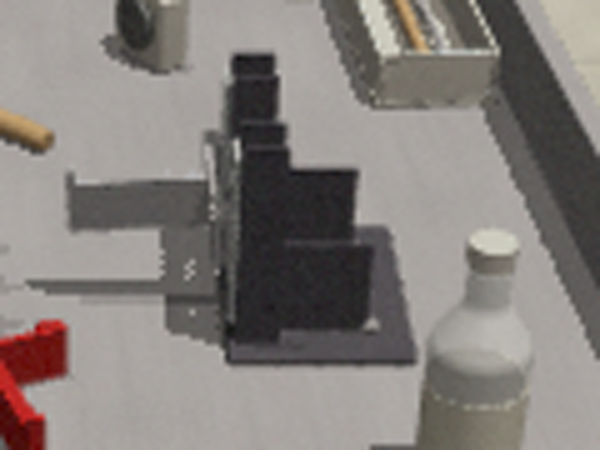

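Wrist view: bracket hanging on the stand, crossbar at (260,88), arm to (260,175). Side crop: arm at (140,200) near level, claws in the strips. The claw shank tops read 99.1 mm on both sides, so their undersides stand on the slots' lower ends (about 89 mm). The snap was felt just before the hard stop, and the gripper is clear.

```bash
python3 -c "
from bench import robot
print(robot.close_job())"
```

```text
the job is handed in; nothing more can be done
None
```

The bracket is hooked in both slots and pressed down to the hard stop, then released; I felt the catch snap but could not see it, and the bracket hangs about 3° tail-down in its play after a mid-press regrip (21.4 s, about 21 N peak press).

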